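# Build up a pasta extruder's die head

## Task

Build up the extruder's die head, which stands outlet up on its beech block, for a run of ear pasta: first put the stepped spacer into the head's mouth, then the small round-nosed die with the six holes, nose up, into the recess of the spacer, and last the ring nut over both, collar up, each one level and fully home and let go before the next. Lower the parts on gently, do not drop them, and leave the other die and the tools and jar on the board where they lie.

Things in the scene. Friction and masses are not known exactly. Their poses are not given: they have to be found in the camera images.
- head_mouth (a point): Centre of the mouth of the steel die head, at the height of its rim, 72 mm above the table; z points up, out of the mouth. The mouth is a bore of 52 mm diameter and 7 mm depth with a slightly broken edge; below it the bore narrows to 36 mm.
- head: The fixed die head: beech block 120 mm square, 22 mm high; on it a round flange 104 mm across to 34 mm above the table (bolt heads to 39 mm), a neck 72 mm across to 44 mm, then a threaded barrel of 58 mm outside diameter up to the rim at 72 mm. Origin at the centre of the block's underside on the table (height 0), x and y along its edges, z up.
- spacer_mid (a point): Centre of the stepped spacer, a plain aluminium ring 16 mm high, half-way up it (8 mm above its underside); z is its axis, up as it lies, spigot down, the way it is to be fitted. Fully home, its flange lies on the rim of the head and this point is 2 mm above head_mouth.
- spacer: The same spacer; origin at the centre of its underside. Lower 6 mm: spigot of 49.6 mm diameter with a 2 mm bevel below. Upper 10 mm: flange of 62 mm diameter; its top has a recess of 50 mm diameter and 5 mm depth. Bore through it: 36 mm. About 0.11 kg.
- die_mid (a point): Centre of the bronze die for ear pasta, 30 mm high, half-way up it (15 mm above its underside); z is its axis, towards the nose, up as it stands. Fully home, its flange lies on the floor of the spacer's recess and stands 3 mm out of it, and this point is 20 mm above head_mouth.
- die: The same die; origin at the centre of its underside. Lower 8 mm: flange of 47.6 mm diameter with a 2 mm bevel below. Above it: round nose of 30 mm diameter and 22 mm height with six small dark holes in its top. About 0.24 kg.
- nut_mid (a point): Centre of the steel ring nut, 41 mm high, half-way up it (20.5 mm above its underside); z is its axis, towards the collar, up as it stands. No working thread: it goes straight down over nose and spacer until the underside of its top lies on the die's flange; this point is then 12.5 mm above head_mouth and the nose stands 2 mm out of the collar.
- nut: The same ring nut; origin at the centre of its underside. Lower 27 mm: knurled skirt of 74 mm outside diameter, open below, inside 66 mm diameter and 21 mm deep. Upper 14 mm: collar of 54 mm outside diameter with four small dark spanner slots in its top. Bore through the top: 35 mm. About 0.30 kg.
- sheet_die: Bystander among the parts: the larger bronze die for sheets, flange of 64 mm diameter and 12 mm height with an oblong nose of 44 x 24 mm and 14 mm height with one dark slit; it does not fit the spacer. Origin at the centre of its underside.
- spanner: Bystander: flat dark steel hook spanner, about 220 mm long, 6 mm thick, lying between the robot and the head. Origin near its middle, x along its handle towards the hook.
- scraper: Bystander: dough scraper, steel blade 130 x 82 mm with a wooden roll along one long edge, lying flat, 15 mm high. Origin at its centre.
- knife: Bystander: small knife, about 225 mm long and 16 mm high, black handle. Origin near its middle, x along it towards the point.
- wheel_cutter: Bystander: pastry wheel lying flat, about 165 mm long and 24 mm high. Origin near its middle, x along it towards the wheel.
- jar: Bystander: corked glass jar of pasta, 84 mm diameter, 146 mm high. Origin at the centre of its underside.

How it is judged (in metres and radians):
On the way, in this order (a step that is already met when the one before it is completed fails the run):
1. the spacer lies level and fully home in the head's mouth, let go (z of spacer_mid in the frame of head_mouth between 0 and 0.004 m and horizontal distance between spacer_mid and head_mouth below 0.0045 m and angle between spacer_mid's own z axis and vertical below 0.06 rad and contact force between spacer and the fingers below 0.2 N), for 0.2 s.
2. the ear-pasta die stands nose up and fully home in the recess of the spacer, let go (z of spacer_mid in the frame of head_mouth between 0 and 0.004 m and horizontal distance between each of spacer_mid, die_mid and head_mouth below 0.0045 m and angle between each of spacer_mid, die_mid's own z axis and vertical below 0.06 rad and z of die_mid in the frame of head_mouth between 0.018 and 0.022 m and contact force between die and the fingers below 0.2 N), for 0.2 s.
3. the ring nut lies level and fully home over die and spacer, let go (z of spacer_mid in the frame of head_mouth between 0 and 0.004 m and horizontal distance between each of spacer_mid, die_mid, nut_mid and head_mouth below 0.0045 m and angle between each of spacer_mid, die_mid, nut_mid's own z axis and vertical below 0.06 rad and z of die_mid in the frame of head_mouth between 0.018 and 0.022 m and z of nut_mid in the frame of head_mouth between 0.0105 and 0.0145 m and contact force between nut and the fingers below 0.2 N), for 0.2 s.
At the end, for the whole second after the job is handed in: spacer, die and ring nut sit one on the other in the head, at rest: their centres within 2 mm of the heights 2, 20 and 12.5 mm above head_mouth, within 4.5 mm of the head's axis sideways, upright within 0.06 rad (z of spacer_mid in the frame of head_mouth between 0 and 0.004 m and horizontal distance between each of spacer_mid, die_mid, nut_mid and head_mouth below 0.0045 m and angle between each of spacer_mid, die_mid, nut_mid's own z axis and vertical below 0.06 rad and z of die_mid in the frame of head_mouth between 0.018 and 0.022 m and z of nut_mid in the frame of head_mouth between 0.0105 and 0.0145 m and linear speed of each of spacer, die, nut below 0.02 m/s); the robot touches nothing.
It fails at once if a part is banged or forced onto the head or the parts below it (with more than 60 N) (contact force between any of spacer, die, nut and head above 60 N or contact force between any of die, nut and spacer above 60 N or contact force between nut and die above 60 N).
It fails at once if the other die, a tool or the jar is moved more than 25 mm (distance of any of sheet_die, spanner, scraper, knife, wheel_cutter, jar from where it was at the start of the episode above 0.025 m).
It fails at once if a part is dropped (out of the fingers it moves faster than 0.45 m/s: a fall of about 10 mm) ((linear speed of spacer above 0.45 m/s and contact force between spacer and the fingers below 0.1 N) or (linear speed of die above 0.45 m/s and contact force between die and the fingers below 0.1 N) or (linear speed of nut above 0.45 m/s and contact force between nut and the fingers below 0.1 N)).
It also fails if it takes over 67 s, if anything falls off the work surface, if the arm or the gripper's body presses on something with over 40 N, if the wrist force passes 120 N, or if a joint passes its speed limit or range.

## Robot

A 7-joint arm with a two-finger parallel gripper is mounted at the origin on the work surface. World frame = base frame: x ahead of the robot, y to its left, z up, the work surface at z = 0. Lengths are in m, angles in degrees, forces in N, time in s.
With the tool pointing down it reaches from about 0.425 to 0.875 m from the base axis. Payload 4.7 kg.
Tool frame: the origin (TCP) lies midway between the tips of the shut fingers; the grasp point (between the pads) lies 19 mm behind it (env.grip_depth is the distance from the TCP to the grasp point, in m); z points along the fingers, y is the line along which they close (so a half turn about z gives the same grasp; the last joint's range is limited). The gripper opens to 87 mm and grips with 3 to 60 N. Pads are 19 mm wide; open, the fingers measure 117 mm over their backs; the gripper's body (75 mm by 190 mm) begins 51 mm behind the grasp point.
Start: joints at [-68.348, 18.392, -4.016, 83.108, 1.295, 78.541, -3.26], TCP at [0.231, 0.607, 0.223] pointing down, gripper open.
Joint ranges: [-163.93, 163.93], [-17.29, 119.83], [-79.2, 71.16], [3.27, 140.29], [-89.18, 269.18], [5.43, 117.66], [-154.24, 154.24]. Speed limits (degrees/s): [147.25, 147.25, 180, 180, 180, 180, 180].

## Interface

Orientations are given as [roll, pitch, yaw] about the fixed x, y, z axes, in that order (R = Rz(yaw) Ry(pitch) Rx(roll)).
In Python, from cell import get_obs, optics, env, nets gives the robot as it stands.
- The arm moves only by the shell command python3 -m creep 'ROWS' [FORCE]. ROWS is JSON, a list of rows, each an object of numbers: "wx", "wy", "wz": the turn, a rotation vector about the tool's x, y, z in degrees; "tx", "ty", "tz": the shift along the tool's x, y, z in mm; "gripper": the opening, from -1 (shut) to 1 (fully open). A call has 1 to 5 rows; each row is the pose to reach, as a shift and turn from the pose commanded when the call began, along the tool's axes at that moment; what a row does not reach only later rows make up. A row lasts 1/12 s, in which the tool goes at most 41.7 mm and 7.16 degrees, less where a joint would pass 70% of its speed; a pose out of reach is approached as far as the arm can. A call with a gripper value outside its range is refused whole. The fingers move at their own pace and stop on an object; FORCE is the grip in N (left out, the last holds). Time passes only in rows, so rows that repeat a pose let the fingers close. It gives the time, the measured TCP pose, the force, the opening and the grip force at its end, in the units of the state.
- get_obs(): the state, without advancing time (a new reading comes with each control period).
- optics.read_camera(name): name is "side" or "top" or "wrist"; returns (picture, depth): 384x512x3 uint8, red, green, blue; 384x512 float32, m along the optical axis (not along the pixel's ray), 0 where there is no reading.
- optics.camera_info(name): a dict with "fovy" (degrees; the focal length in pixels is half the picture's height over the tangent of half this angle, whatever the lens; pixels are square), "cx", "cy" (the principal point, pixels), "R" (3x3) and "t" (3): a world point X has camera coordinates R X + t; the wrist camera has in their place "tool_from_camera" (4x4, takes a point from camera to tool coordinates, whose origin is the TCP and whose axes are the flange's). Camera axes: x right, y down, z forward; pixel columns grow to the right and rows downward; lengths in m; the calibration is good to about 2 mm. A picture is of the moment at which its call begins: read the wrist's pose just before it. camera_info takes no time and is no camera call.
- env.sign_off(): hands the job in; it is judged then, once.
Trained networks look in the newest picture that a camera, given by its name, has taken for a name from the list of things; names that differ only in an ending like _2 or _b are one class to them, and where a whole thing is asked for, a point or a joint stands for the part that bears it (a point fixed in the world has none). Each returns a list of dicts, best first, with "confidence" (0 to 1); they miss things now and then, are a little off and sometimes report something else, mostly with a low value. They report only what shows in the picture. A call takes as long as a camera call.
- nets.look_for(query, camera): "point" ([x, y, z] in m, in world coordinates, good to about 4 mm: the middle of the surface that is visible of it).
- nets.place_of(query, camera): "point" ([x, y, z] in m, in world coordinates, good to about 4 mm: a listed point, or the origin of a listed thing).
The state is a dict: "time_s": time; "qpos": joint angles; "joint_velocities": joint speeds; "effort": joint torques, N m; "tool_pos": TCP position; "tool_rot": TCP orientation; "force": force on the tool from outside, world axes, zero at the start; "wrist_torque": the same for the moment, N m; "grip_width": finger opening in m; "grasp_force": force on a finger pad.
Only numpy, scipy, OpenCV 4.12 (cv2) and the standard library are available. Lean on these libraries where they do the work, as an engineer would, in place of code of your own. Each camera call takes 0.05 s, during which the arm holds its last target. There are 200 camera calls.

## Working session

There is one attempt and no reset: what is moved stays moved. The work goes in short steps, Python scripts to look and compute and a shell command to move; the robot and the scene stay as the last step left them, time stands still between calls to the robot, and variables do not carry over. Pictures are saved under pics/ and viewed, at most 10 in all, crops included, and the job is handed in when it is done.

```bash
ls; mkdir -p pics
python3 - <<'E'
from cell import get_obs, optics, env, nets
import cv2, numpy as np
o=get_obs(); print(o['time_s'],o['tool_pos'],o['tool_rot'],o['grip_width'],env.grip_depth)
ims=[]
for c in ['top','side']:
    p,d=optics.read_camera(c); cv2.imwrite(f'pics/{c}0.png',p[:,:,::-1]); np.savez(f'{c}0.npz',p=p,d=d)
    for q in ['head_mouth','spacer_mid','die_mid','nut_mid','sheet_die','jar','spanner']:
        r=nets.place_of(q,c); print(c,q,[(np.round(a['point'],3).tolist(),round(a['confidence'],2)) for a in r[:2]])
    i=optics.camera_info(c); print(i)
print(get_obs()['time_s'])
E
```

```text
pics
0.0 [0.23113372 0.60690718 0.22143567] [-1.79886833e+02  7.98770666e-03  1.59157367e+02] 0.08687041363892099 0.0187
top head_mouth [([0.596, 0.031, 0.071], 0.94)]
top spacer_mid [([0.743, -0.256, -0.002], 0.37)]
top die_mid [([0.41, 0.322, 0.015], 0.77)]
top nut_mid [([0.565, -0.297, 0.024], 0.84)]
top sheet_die [([0.418, -0.301, 0.001], 0.83)]
top jar [([0.598, 0.503, -0.003], 0.85), ([0.533, -0.503, -0.006], 0.3)]
top spanner [([0.402, -0.024, 0.001], 0.96)]
{'fovy': 47.43337665555798, 'cx': 255.442327336315, 'cy': 194.2076621554667, 'R': array([[-1.62101225e-02, -9.99868592e-01,  1.75863353e-04],
       [-9.91287892e-01,  1.60480161e-02, -1.30731696e-01],
       [ 1.30711694e-01, -2.29350801e-03, -9.91417769e-01]]), 't': array([0.00992566, 0.59486246, 1.25584033])}
side head_mouth [([0.597, 0.034, 0.07], 0.76), ([0.417, -0.298, -0.003], 0.66)]
side spacer_mid [([0.577, 0.245, 0.007], 0.44)]
side die_mid [([0.405, 0.316, 0.012], 0.41)]
side nut_mid [([0.561, -0.294, 0.021], 0.86)]
side sheet_die [([0.416, -0.298, -0.003], 0.62)]
side jar [([0.601, 0.498, -0.002], 0.98), ([0.402, 0.317, 0.015], 0.29)]
side spanner [([0.402, -0.015, -0.0], 0.84)]
{'fovy': 46.40815198013788, 'cx': 253.97826932469007, 'cy': 194.184828245423, 'R': array([[ 0.7675237 , -0.64082574,  0.01580322],
       [-0.49173844, -0.60441752, -0.62679564],
       [ 0.41121852,  0.47330946, -0.77902342]]), 't': array([-0.46338314,  0.32135771,  1.28470575])}
0.8
```

View pics/top0.png

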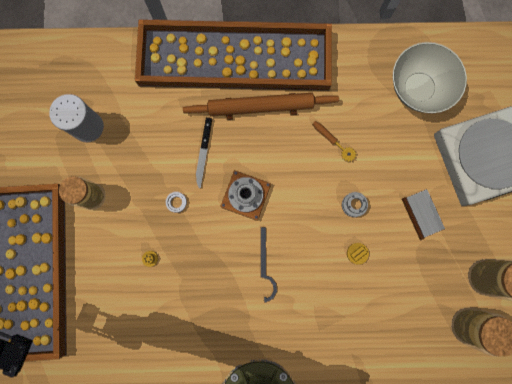

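The top view shows the spacer at px (177,202), ear die at (150,258), nut at (356,204), sheet die at (358,253), head at (245,195), knife point at (200,185) and spanner at (265,260). The nets' spacer guess from the top camera (0.743,-0.256) is wrong (that is the pastry wheel); the side camera's (0.577,0.245) agrees with the picture.

I'll turn the tool to yaw 90 (tool x = world y, tool y = world x) on the way to the spacer.

```bash
cat > h.py <<'E'
from cell import get_obs, optics, env, nets
import cv2, numpy as np
from scipy.spatial.transform import Rotation as Ro
def cloud(cam):
    o=get_obs(); p,d=optics.read_camera(cam); i=optics.camera_info(cam)
    f=192/np.tan(np.radians(i['fovy']/2)); v,u=np.mgrid[:384,:512]
    X=np.stack([(u-i['cx'])/f*d,(v-i['cy'])/f*d,d],-1)
    if cam=='wrist':
        T=np.array(i['tool_from_camera']); X=X@T[:3,:3].T+T[:3,3]
        X=X@Ro.from_euler('xyz',o['tool_rot'],degrees=True).as_matrix().T+o['tool_pos']
    else: X=(X-i['t'])@i['R']
    X[d<=0]=np.nan
    return o,p,X
def circ(X,g,z,rad,tol=.004):
    "centre of the outer outline of a round face at height z near g"
    r=np.hypot(X[...,0]-g[0],X[...,1]-g[1])
    m=(abs(X[...,2]-z)<tol)&(r<rad+.02)
    n,l,s,_=cv2.connectedComponentsWithStats(m.astype(np.uint8))
    k=1+np.argmax(s[1:,4]); P=X[l==k]
    H=cv2.convexHull(P[:,:2].astype(np.float32))[:,0]
    A=np.c_[2*H,np.ones(len(H))]; a=np.linalg.lstsq(A,(H**2).sum(1),rcond=None)[0]
    c,R=cv2.minEnclosingCircle(H)
    print('lsq',a[:2].round(4),'R',round(float(np.sqrt(a[2]+a[0]**2+a[1]**2)),4),'mec',np.round(c,4),round(R,4),'zmed',np.median(P[:,2]).round(4),'n',len(P))
    return a[:2]
def st(): 
    o=get_obs(); print(round(o['time_s'],2),o['tool_pos'].round(4),np.round(o['tool_rot'],2),'w',round(o['grip_width'],4),'gf',o['grasp_force'],'F',np.round(o['force'],1)); return o
E
python3 -m creep '[{"tx":-180,"ty":-80,"tz":-30,"wz":35},{"tx":-180,"ty":-80,"tz":-30,"wz":35},{"tx":-180,"ty":-80,"tz":-30,"wz":35},{"tx":-180,"ty":-80,"tz":-30,"wz":35},{"tx":-180,"ty":-80,"tz":-30,"wz":35}]'
python3 -m creep '[{"tx":-190,"ty":20,"wz":34},{"tx":-190,"ty":20,"wz":34},{"tx":-190,"ty":20,"wz":34},{"tx":-190,"ty":20,"wz":34},{"tx":-190,"ty":20,"wz":34}]'
python3 - <<'E'
from h import *
np.set_printoptions(suppress=True)
st(); print(np.round(optics.camera_info('wrist')['tool_from_camera'],4))
o,p,X=cloud('top')
for n,g,z,r in [('head',(.596,.032),.072,.029),('sp',(.577,.245),.016,.031),('die',(.408,.32),.03,.015),('nut',(.563,-.296),.041,.027)]:
    print(n); circ(X,g,z,r)
E
```

```text
0.8 [0.2313 0.6075 0.2226] [179.99   0.   159.16] w 0.0869 gf 0.0 F [ 0.4 -0.1  0.7]
[[ 0.0008 -0.9547 -0.2977  0.0816]
 [ 1.      0.0007  0.0004 -0.0007]
 [-0.0001 -0.2977  0.9547 -0.1627]
 [ 0.      0.      0.      1.    ]]
head
lsq [0.596  0.0304] R 0.0281 mec [0.5961 0.0305] 0.0291 zmed 0.072 n 40
sp
lsq [0.5784 0.2408] R 0.0306 mec [0.5782 0.2409] 0.0313 zmed 0.0152 n 145
die
lsq [0.4107 0.3191] R 0.0144 mec [0.4112 0.319 ] 0.0151 zmed 0.03 n 69
nut
lsq [ 0.5622 -0.296 ] R 0.0267 mec [ 0.5613 -0.2966] 0.0276 zmed 0.0411 n 131validation failed for argument at $[0]...
validation failed for argument at $[0]...
```

```bash
python3 -m creep '[{"wx":0,"wy":0,"wz":35,"tx":-180,"ty":-80,"tz":-30,"gripper":1},{"wx":0,"wy":0,"wz":35,"tx":-180,"ty":-80,"tz":-30,"gripper":1},{"wx":0,"wy":0,"wz":35,"tx":-180,"ty":-80,"tz":-30,"gripper":1},{"wx":0,"wy":0,"wz":35,"tx":-180,"ty":-80,"tz":-30,"gripper":1},{"wx":0,"wy":0,"wz":35,"tx":-180,"ty":-80,"tz":-30,"gripper":1}]' 30; python3 -c "
from h import *
st()"
```

```text
time_s: 1.27
tool_pos: [0.374, 0.4657, 0.2535]
tool_rot: [179.9, 0.1, 123.6]
force: [0.8, -0.4, 0.0]
grip_width: 0.087
grasp_force: 0.0
1.27 [0.374  0.4657 0.2535] [1.7992e+02 5.0000e-02 1.2364e+02] w 0.087 gf 0.0 F [ 0.8 -0.4  0. ]
```

```bash
python3 -m creep '[{"wz":33.6,"tx":-190,"ty":20,"tz":40,"gripper":1},{"wz":33.6,"tx":-190,"ty":20,"tz":40,"gripper":1},{"wz":33.6,"tx":-190,"ty":20,"tz":40,"gripper":1},{"wz":33.6,"tx":-190,"ty":20,"tz":40,"gripper":1},{"wz":33.6,"tx":-190,"ty":20,"tz":40,"gripper":1}]' 30
python3 -m creep '[{"tx":-78,"ty":82,"tz":90,"gripper":1},{"tx":-78,"ty":82,"tz":90,"gripper":1},{"tx":-78,"ty":82,"tz":90,"gripper":1},{"tx":-78,"ty":82,"tz":90,"gripper":1},{"tx":-78,"ty":82,"tz":90,"gripper":1}]' 30
python3 - <<'E'
from h import *
st(); o,p,X=cloud('wrist'); cv2.imwrite('pics/w1.png',p[:,:,::-1])
circ(X,(.578,.241),.016,.031)
E
```

```text
1.27 [0.374  0.4657 0.2535] [1.7992e+02 5.0000e-02 1.2364e+02] w 0.087 gf 0.0 F [ 0.8 -0.4  0. ]
lsq [0.569  0.2546] R 0.016 mec [0.5629 0.2657] 0.0109 zmed 0.0136 n 23validation failed for argument at $[0]...
validation failed for argument at $[0]...
```

View pics/w1.png

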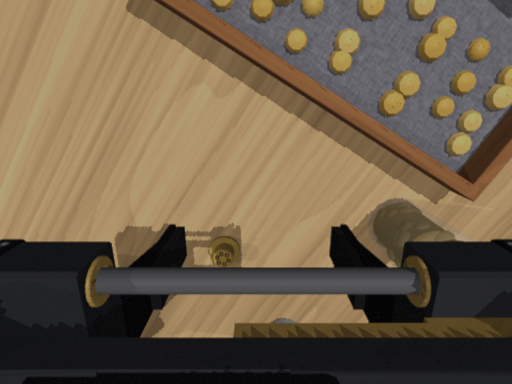

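The picture shows the ear die at (223,250) between the fingers, the tray above right; the gripper hides the lower third. The moves were refused, since all seven keys are needed.

```bash
python3 -m creep '[{"wx":0,"wy":0,"wz":33.6,"tx":-190,"ty":20,"tz":40,"gripper":1},{"wx":0,"wy":0,"wz":33.6,"tx":-190,"ty":20,"tz":40,"gripper":1},{"wx":0,"wy":0,"wz":33.6,"tx":-190,"ty":20,"tz":40,"gripper":1},{"wx":0,"wy":0,"wz":33.6,"tx":-190,"ty":20,"tz":40,"gripper":1},{"wx":0,"wy":0,"wz":33.6,"tx":-190,"ty":20,"tz":40,"gripper":1}]' 30
python3 -m creep '[{"wx":0,"wy":0,"wz":0,"tx":-78,"ty":82,"tz":70,"gripper":1},{"wx":0,"wy":0,"wz":0,"tx":-78,"ty":82,"tz":70,"gripper":1},{"wx":0,"wy":0,"wz":0,"tx":-78,"ty":82,"tz":70,"gripper":1},{"wx":0,"wy":0,"wz":0,"tx":-78,"ty":82,"tz":70,"gripper":1}]' 30
python3 - <<'E'
from h import *
st(); o,p,X=cloud('wrist'); cv2.imwrite('pics/w2.png',p[:,:,::-1])
circ(X,(.578,.241),.016,.031)
E
```

```text
time_s: 1.73
tool_pos: [0.4967, 0.3185, 0.2121]
tool_rot: [179.9, 0.1, 90.0]
force: [-0.2, -0.4, -0.7]
grip_width: 0.0869
grasp_force: 0.0
time_s: 2.07
tool_pos: [0.5794, 0.2375, 0.1387]
tool_rot: [-179.9, 0.4, 90.1]
force: [-0.5, -1.7, -0.5]
grip_width: 0.0869
grasp_force: 0.0
2.07 [0.5794 0.2375 0.1387] [-179.88    0.39   90.12] w 0.0869 gf 0.0 F [-0.5 -1.7 -0.5]
lsq [0.5784 0.2407] R 0.0308 mec [0.5783 0.2406] 0.0312 zmed 0.0163 n 1208
```

View pics/w2.png

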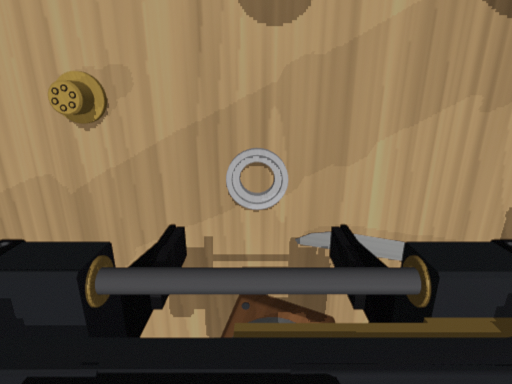

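Spacer at px (258,179), ear die at (78,98), knife point at (300,240): clear of the fingers. Top and wrist cameras agree on the spacer's centre, so I descend.

```bash
python3 -m creep '[{"wx":0,"wy":0,"wz":0,"tx":2,"ty":-1,"tz":40,"gripper":1},{"wx":0,"wy":0,"wz":0,"tx":2,"ty":-1,"tz":80,"gripper":1},{"wx":0,"wy":0,"wz":0,"tx":2,"ty":-1,"tz":115,"gripper":1},{"wx":0,"wy":0,"wz":0,"tx":2,"ty":-1,"tz":115,"gripper":1},{"wx":0,"wy":0,"wz":0,"tx":2,"ty":-1,"tz":115,"gripper":1}]' 30
python3 -c "
from h import *
st()"
```

```text
time_s: 2.53
tool_pos: [0.5741, 0.2483, 0.0266]
tool_rot: [-179.8, 0.1, 90.7]
force: [0.5, 0.6, 1.0]
grip_width: 0.0871
grasp_force: 0.0
2.53 [0.5741 0.2483 0.0266] [-1.798e+02  6.000e-02  9.066e+01] w 0.0871 gf 0.0 F [0.5 0.6 1. ]
```

```bash
python3 -m creep '[{"wx":0,"wy":0,"wz":0,"tx":0,"ty":0,"tz":0,"gripper":1},{"wx":0,"wy":0,"wz":0,"tx":0,"ty":0,"tz":0,"gripper":1}]' 30
python3 -c "
from h import *
st();st()
print(get_obs()['qpos'].round(2),get_obs()['joint_velocities'])"
```

```text
time_s: 2.7
tool_pos: [0.5782, 0.249, 0.0311]
tool_rot: [179.7, -0.2, 90.6]
force: [0.6, 0.4, -0.2]
grip_width: 0.0871
grasp_force: 0.0
2.7 [0.5782 0.249  0.0311] [ 1.7972e+02 -1.6000e-01  9.0590e+01] w 0.0871 gf 0.0 F [ 0.6  0.4 -0.2]
2.7 [0.5782 0.249  0.0311] [ 1.7972e+02 -1.6000e-01  9.0590e+01] w 0.0871 gf 0.0 F [ 0.6  0.4 -0.2]
[-40.06  25.18  17.8   98.54  -8.93  57.34 -18.45] [ 0.10684316 -0.21919307  0.14941238  0.21396718 -0.06996343 -0.20483547
  0.0946098 ]
```

```bash
python3 -m creep '[{"wx":0,"wy":0,"wz":0.6,"tx":-8,"ty":0,"tz":0,"gripper":1},{"wx":0,"wy":0,"wz":0.6,"tx":-8,"ty":0,"tz":15,"gripper":1},{"wx":0,"wy":0,"wz":0.6,"tx":-8,"ty":0,"tz":26,"gripper":1},{"wx":0,"wy":0,"wz":0.6,"tx":-8,"ty":0,"tz":26,"gripper":1},{"wx":0,"wy":0,"wz":0.6,"tx":-8,"ty":0,"tz":26,"gripper":1}]' 30
```

```text
time_s: 3.12
tool_pos: [0.5761, 0.2393, 0.0018]
tool_rot: [-180.0, 0.0, 89.9]
force: [-0.8, 0.4, -0.5]
grip_width: 0.0872
grasp_force: 0.0
```

```bash
python3 -m creep '[{"wx":0,"wy":0,"wz":0,"tx":1,"ty":1,"tz":-2,"gripper":1},{"wx":0,"wy":0,"wz":0,"tx":1,"ty":1,"tz":-2,"gripper":-1},{"wx":0,"wy":0,"wz":0,"tx":1,"ty":1,"tz":-2,"gripper":-1},{"wx":0,"wy":0,"wz":0,"tx":1,"ty":1,"tz":-2,"gripper":-1},{"wx":0,"wy":0,"wz":0,"tx":1,"ty":1,"tz":-2,"gripper":-1}]' 25
python3 -m creep '[{"wx":0,"wy":0,"wz":0,"tx":0,"ty":0,"tz":0,"gripper":-1},{"wx":0,"wy":0,"wz":0,"tx":0,"ty":0,"tz":0,"gripper":-1}]' 25
```

```text
time_s: 3.53
tool_pos: [0.5771, 0.2406, 0.0038]
tool_rot: [180.0, -0.0, 90.0]
force: [-0.1, -0.2, 0.7]
grip_width: 0.0681
grasp_force: 0.0
time_s: 3.7
tool_pos: [0.5772, 0.2405, 0.0037]
tool_rot: [180.0, -0.0, 90.0]
force: [0.2, -0.0, 0.1]
grip_width: 0.0603
grasp_force: 25.0
```

```bash
python3 -m creep '[{"wx":0,"wy":0,"wz":0,"tx":0,"ty":0,"tz":-35,"gripper":-1},{"wx":0,"wy":0,"wz":0,"tx":-10,"ty":5,"tz":-75,"gripper":-1},{"wx":0,"wy":0,"wz":0,"tx":-35,"ty":10,"tz":-105,"gripper":-1},{"wx":0,"wy":0,"wz":0,"tx":-65,"ty":15,"tz":-130,"gripper":-1},{"wx":0,"wy":0,"wz":0,"tx":-95,"ty":19,"tz":-155,"gripper":-1}]' 25
python3 -m creep '[{"wx":0,"wy":0,"wz":0,"tx":-38,"ty":0,"tz":0,"gripper":-1},{"wx":0,"wy":0,"wz":0,"tx":-76,"ty":0,"tz":0,"gripper":-1},{"wx":0,"wy":0,"wz":0,"tx":-114,"ty":0,"tz":0,"gripper":-1},{"wx":0,"wy":0,"wz":0,"tx":-150,"ty":0,"tz":0,"gripper":-1},{"wx":0,"wy":0,"wz":0,"tx":-165,"ty":0,"tz":0,"gripper":-1}]' 25
python3 -m creep '[{"wx":0,"wy":0,"wz":0,"tx":0,"ty":0,"tz":0,"gripper":-1},{"wx":0,"wy":0,"wz":0,"tx":0,"ty":0,"tz":0,"gripper":-1},{"wx":0,"wy":0,"wz":0,"tx":0,"ty":0,"tz":0,"gripper":-1}]' 25
python3 - <<'E'
from h import *
st(); o,p,X=cloud('wrist'); cv2.imwrite('pics/w3.png',p[:,:,::-1])
st()
circ(X,(.596,.0304),.072,.031)
E
```

```text
time_s: 4.12
tool_pos: [0.5962, 0.145, 0.1602]
tool_rot: [180.0, -0.0, 90.1]
force: [-0.4, -0.2, -0.7]
grip_width: 0.0604
grasp_force: 25.0
time_s: 4.53
tool_pos: [0.595, -0.027, 0.1588]
tool_rot: [-180.0, 0.2, 89.5]
force: [0.0, -1.4, -1.2]
grip_width: 0.0603
grasp_force: 25.0
time_s: 4.78
tool_pos: [0.5958, -0.0178, 0.1583]
tool_rot: [-180.0, -0.1, 90.0]
force: [0.0, 0.1, -0.8]
grip_width: 0.0604
grasp_force: 25.0
4.78 [ 0.5958 -0.0178  0.1583] [-1.7997e+02 -7.0000e-02  9.0050e+01] w 0.0604 gf 25.000031572126318 F [ 0.   0.1 -0.8]
4.83 [ 0.5959 -0.0173  0.1583] [-1.7997e+02 -6.0000e-02  9.0110e+01] w 0.0604 gf 24.999916867527645 F [ 1.   0.5 -0.6]
lsq [0.5956 0.0298] R 0.0288 mec [0.5956 0.0296] 0.0292 zmed 0.0722 n 811
```

View pics/w3.png

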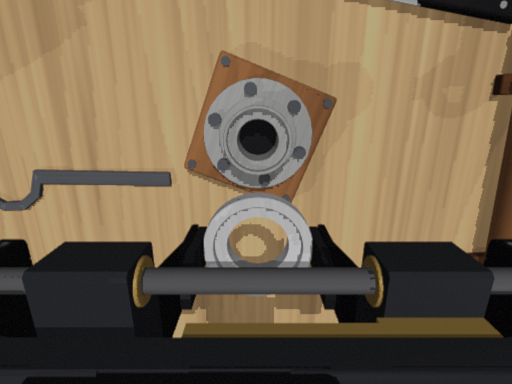

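Head mouth at px (258,138), rim clear; the spacer in hand at (258,245) appears level, its lower part hidden. I measure the held spacer relative to the head in the same image.

Run:
```python
from h import *
from scipy.optimize import least_squares
o,p,X=cloud('wrist'); st()
circ(X,(.596,.03),.072,.029)
t=o['tool_pos']
m=(abs(X[...,2]-t[2]-.0123)<.005)&(np.hypot(X[...,0]-t[0],X[...,1]-t[1])<.036)
P=X[m]; print(m.sum(),np.median(P[:,2])-t[2],P[:,0].min()-t[0],P[:,0].max()-t[0],P[:,1].max()-t[1])
H=cv2.convexHull(P[:,:2].astype(np.float32))[:,0]; H=H[H[:,1]>t[1]+.005]
f=least_squares(lambda c:np.hypot(*(H-c).T)-.031,t[:2],loss='soft_l1',f_scale=.0005); print(f.x-t[:2],np.abs(f.fun).max())
# tilt: plane fit
A=np.c_[P[:,:2]-t[:2],np.ones(len(P))]; print(np.linalg.lstsq(A,P[:,2]-t[2],rcond=None)[0])
```

```text
4.88 [ 0.5959 -0.0172  0.1583] [-1.7998e+02 -5.0000e-02  9.0140e+01] w 0.0603 gf 24.99995464720996 F [ 0.1  0.2 -0.9]
lsq [0.5956 0.0298] R 0.0287 mec [0.5955 0.0296] 0.0291 zmed 0.0722 n 804
4034 0.012016820201887102 -0.03480360998853638 0.03465673977028927 0.03132349638484301
[0.00021842 0.00041091] 0.005063890607843069
[0.00015234 0.03028235 0.01058797]
```

```bash
python3 -m creep '[{"wx":0,"wy":0,"wz":0,"tx":25,"ty":0,"tz":10,"gripper":-1},{"wx":0,"wy":0,"wz":0,"tx":46.5,"ty":0,"tz":35,"gripper":-1},{"wx":0,"wy":0,"wz":0,"tx":46.5,"ty":0,"tz":62,"gripper":-1},{"wx":0,"wy":0,"wz":0,"tx":46.5,"ty":0,"tz":62,"gripper":-1},{"wx":0,"wy":0,"wz":0,"tx":46.5,"ty":0,"tz":62,"gripper":-1}]' 25
python3 -m creep '[{"wx":0,"wy":0,"wz":0,"tx":0,"ty":0,"tz":0,"gripper":-1},{"wx":0,"wy":0,"wz":0,"tx":0,"ty":0,"tz":0,"gripper":-1},{"wx":0,"wy":0,"wz":0,"tx":0,"ty":0,"tz":0,"gripper":-1}]' 25
python3 -c "
from h import *
st()"
```

```text
time_s: 5.3
tool_pos: [0.5946, 0.0278, 0.0953]
tool_rot: [-179.8, 0.1, 90.1]
force: [-0.4, 0.3, 0.1]
grip_width: 0.0606
grasp_force: 25.0
time_s: 5.55
tool_pos: [0.5973, 0.0262, 0.0985]
tool_rot: [179.8, -0.0, 89.9]
force: [0.3, -0.0, -1.7]
grip_width: 0.0607
grasp_force: 25.0
5.55 [0.5973 0.0262 0.0985] [ 1.7982e+02 -2.0000e-02  8.9890e+01] w 0.0607 gf 24.99983617773978 F [ 0.3 -0.  -1.7]
```

```bash
python3 -m creep '[{"wx":0,"wy":0,"wz":0,"tx":3.3,"ty":-1.8,"tz":5,"gripper":-1},{"wx":0,"wy":0,"wz":0,"tx":3.3,"ty":-1.8,"tz":10,"gripper":-1},{"wx":0,"wy":0,"wz":0,"tx":3.3,"ty":-1.8,"tz":15,"gripper":-1},{"wx":0,"wy":0,"wz":0,"tx":3.3,"ty":-1.8,"tz":15,"gripper":-1},{"wx":0,"wy":0,"wz":0,"tx":3.3,"ty":-1.8,"tz":15,"gripper":-1}]' 25
python3 -m creep '[{"wx":0,"wy":0,"wz":0,"tx":0,"ty":0,"tz":0,"gripper":-1},{"wx":0,"wy":0,"wz":0,"tx":0,"ty":0,"tz":0,"gripper":-1}]' 25
python3 -c "
from h import *
st()"
```

```text
time_s: 5.97
tool_pos: [0.5936, 0.0302, 0.0809]
tool_rot: [-179.9, 0.0, 90.0]
force: [0.1, 0.6, -1.0]
grip_width: 0.0606
grasp_force: 25.0
time_s: 6.13
tool_pos: [0.5943, 0.0301, 0.0817]
tool_rot: [180.0, -0.0, 89.9]
force: [0.8, 0.1, -0.6]
grip_width: 0.0608
grasp_force: 25.0
6.13 [0.5943 0.0301 0.0817] [179.98  -0.    89.95] w 0.0608 gf 24.99979878310114 F [ 0.8  0.1 -0.6]
```

```bash
python3 -m creep '[{"wx":0,"wy":0,"wz":0,"tx":-0.5,"ty":1.1,"tz":0,"gripper":-1},{"wx":0,"wy":0,"wz":0,"tx":-0.5,"ty":1.1,"tz":1,"gripper":-1},{"wx":0,"wy":0,"wz":0,"tx":-0.5,"ty":1.1,"tz":3,"gripper":-1},{"wx":0,"wy":0,"wz":0,"tx":-0.5,"ty":1.1,"tz":5,"gripper":-1},{"wx":0,"wy":0,"wz":0,"tx":-0.5,"ty":1.1,"tz":5,"gripper":-1}]' 25
python3 -m creep '[{"wx":0,"wy":0,"wz":0,"tx":0,"ty":0,"tz":1,"gripper":-1},{"wx":0,"wy":0,"wz":0,"tx":0,"ty":0,"tz":2,"gripper":-1},{"wx":0,"wy":0,"wz":0,"tx":0,"ty":0,"tz":3,"gripper":-1},{"wx":0,"wy":0,"wz":0,"tx":0,"ty":0,"tz":3,"gripper":-1}]' 15
python3 -c "
from h import *
st()"
```

```text
time_s: 6.55
tool_pos: [0.5949, 0.0298, 0.076]
tool_rot: [-180.0, 0.0, 90.0]
force: [-0.8, 0.4, -0.9]
grip_width: 0.0603
grasp_force: 25.0
time_s: 6.88
tool_pos: [0.5951, 0.0297, 0.0733]
tool_rot: [-180.0, 0.0, 90.0]
force: [0.1, -0.1, -0.6]
grip_width: 0.0611
grasp_force: 15.0
6.88 [0.5951 0.0297 0.0733] [-179.98    0.     89.95] w 0.0611 gf 14.999902663839748 F [ 0.1 -0.1 -0.6]
```

```bash
python3 -m creep '[{"wx":0,"wy":0,"wz":0,"tx":0,"ty":0.4,"tz":1,"gripper":-1},{"wx":0,"wy":0,"wz":0,"tx":0,"ty":0.4,"tz":2,"gripper":-1},{"wx":0,"wy":0,"wz":0,"tx":0,"ty":0.4,"tz":3,"gripper":-1},{"wx":0,"wy":0,"wz":0,"tx":0,"ty":0.4,"tz":3,"gripper":-1}]' 15
python3 -m creep '[{"wx":0,"wy":0,"wz":0,"tx":0,"ty":0,"tz":0.5,"gripper":-1},{"wx":0,"wy":0,"wz":0,"tx":0,"ty":0,"tz":1,"gripper":-1},{"wx":0,"wy":0,"wz":0,"tx":0,"ty":0,"tz":1,"gripper":-1}]' 15
```

```text
time_s: 7.22
tool_pos: [0.5955, 0.0297, 0.0703]
tool_rot: [-180.0, 0.0, 90.0]
force: [0.1, -0.1, -1.1]
grip_width: 0.0608
grasp_force: 15.0
time_s: 7.47
tool_pos: [0.5957, 0.0298, 0.0697]
tool_rot: [180.0, -0.0, 90.0]
force: [-0.3, 0.1, -0.9]
grip_width: 0.0606
grasp_force: 15.0
```

```bash
python3 -m creep '[{"wx":0,"wy":0,"wz":0,"tx":0,"ty":0,"tz":0.7,"gripper":-1},{"wx":0,"wy":0,"wz":0,"tx":0,"ty":0,"tz":1.4,"gripper":-1},{"wx":0,"wy":0,"wz":0,"tx":0,"ty":0,"tz":1.4,"gripper":-1}]' 15
```

```text
time_s: 7.72
tool_pos: [0.5958, 0.0298, 0.0695]
tool_rot: [180.0, -0.0, 90.0]
force: [-3.6, -0.7, 7.6]
grip_width: 0.0607
grasp_force: 15.0
```

```bash
python3 -m creep '[{"wx":0,"wy":0,"wz":0,"tx":0,"ty":0,"tz":-1,"gripper":-0.9},{"wx":0,"wy":0,"wz":0,"tx":0,"ty":0,"tz":-1,"gripper":1},{"wx":0,"wy":0,"wz":0,"tx":0,"ty":0,"tz":-1,"gripper":1},{"wx":0,"wy":0,"wz":0,"tx":0,"ty":0,"tz":-1,"gripper":1},{"wx":0,"wy":0,"wz":0,"tx":0,"ty":0,"tz":-1,"gripper":1}]' 15
python3 -m creep '[{"wx":0,"wy":0,"wz":0,"tx":0,"ty":0,"tz":-20,"gripper":1},{"wx":0,"wy":0,"wz":0,"tx":0,"ty":0,"tz":-50,"gripper":1},{"wx":0,"wy":0,"wz":0,"tx":0,"ty":0,"tz":-85,"gripper":1},{"wx":0,"wy":0,"wz":0,"tx":0,"ty":0,"tz":-85,"gripper":1},{"wx":0,"wy":0,"wz":0,"tx":0,"ty":0,"tz":-85,"gripper":1}]' 15
python3 - <<'E'
from h import *
st(); o,p,X=cloud('wrist'); cv2.imwrite('pics/w4.png',p[:,:,::-1])
circ(X,(.5956,.0298),.082,.031,.003)
E
```

```text
time_s: 8.13
tool_pos: [0.5956, 0.0297, 0.069]
tool_rot: [-180.0, 0.0, 90.0]
force: [-1.0, -0.0, 0.1]
grip_width: 0.0801
grasp_force: 0.0
time_s: 8.55
tool_pos: [0.5974, 0.0298, 0.1566]
tool_rot: [179.7, -0.1, 90.0]
force: [-0.8, 0.4, -0.7]
grip_width: 0.087
grasp_force: 0.0
8.55 [0.5974 0.0298 0.1566] [ 1.7971e+02 -6.0000e-02  8.9950e+01] w 0.087 gf 0.0 F [-0.8  0.4 -0.7]
lsq [0.596 0.03 ] R 0.0309 mec [0.5961 0.0297] 0.0314 zmed 0.0824 n 1529
```

View pics/w4.png

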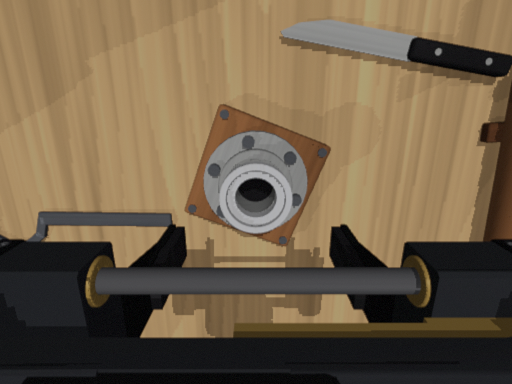

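Spacer sits level and home: ring at px (257,198), concentric on the barrel, top at 0.082. On to the die.

```bash
python3 -m creep '[{"wx":0,"wy":0,"wz":0,"tx":30,"ty":-19,"tz":0,"gripper":1},{"wx":0,"wy":0,"wz":0,"tx":60,"ty":-38,"tz":0,"gripper":1},{"wx":0,"wy":0,"wz":0,"tx":90,"ty":-57,"tz":0,"gripper":1},{"wx":0,"wy":0,"wz":0,"tx":120,"ty":-77,"tz":0,"gripper":1},{"wx":0,"wy":0,"wz":0,"tx":150,"ty":-97,"tz":0,"gripper":1}]' 15
python3 -m creep '[{"wx":0,"wy":0,"wz":0,"tx":30,"ty":-19,"tz":0,"gripper":1},{"wx":0,"wy":0,"wz":0,"tx":60,"ty":-38,"tz":0,"gripper":1},{"wx":0,"wy":0,"wz":0,"tx":90,"ty":-57,"tz":0,"gripper":1},{"wx":0,"wy":0,"wz":0,"tx":120,"ty":-77,"tz":0,"gripper":1},{"wx":0,"wy":0,"wz":0,"tx":139,"ty":-90,"tz":0,"gripper":1}]' 15
python3 -m creep '[{"wx":0,"wy":0,"wz":0,"tx":0,"ty":0,"tz":0,"gripper":1},{"wx":0,"wy":0,"wz":0,"tx":0,"ty":0,"tz":0,"gripper":1},{"wx":0,"wy":0,"wz":0,"tx":0,"ty":0,"tz":0,"gripper":1}]' 15
python3 - <<'E'
from h import *
st(); o,p,X=cloud('wrist')
circ(X,(.4107,.3191),.03,.015)
circ(X,(.4107,.3191),.008,.0238)
E
```

```text
time_s: 9.02
tool_pos: [0.4966, 0.1806, 0.1523]
tool_rot: [-179.9, 0.1, 89.9]
force: [-0.4, 1.7, 1.2]
grip_width: 0.0872
grasp_force: 0.0
time_s: 9.43
tool_pos: [0.405, 0.3217, 0.1523]
tool_rot: [-179.8, 0.0, 90.2]
force: [0.4, -0.2, 0.5]
grip_width: 0.0867
grasp_force: 0.0
time_s: 9.68
tool_pos: [0.4089, 0.3175, 0.1529]
tool_rot: [-179.9, 0.1, 89.9]
force: [0.1, -1.2, 0.0]
grip_width: 0.0868
grasp_force: 0.0
9.68 [0.4089 0.3175 0.1529] [-1.7994e+02  1.3000e-01  8.9920e+01] w 0.0868 gf 0.0 F [ 0.1 -1.2  0. ]
lsq [0.4105 0.3185] R 0.0149 mec [0.4104 0.3183] 0.0155 zmed 0.0304 n 676
lsq [0.4104 0.3186] R 0.0237 mec [0.4104 0.3186] 0.024 zmed 0.0085 n 764
```

```bash
python3 -m creep '[{"wx":0,"wy":0,"wz":0,"tx":1,"ty":1.5,"tz":38,"gripper":1},{"wx":0,"wy":0,"wz":0,"tx":1,"ty":1.5,"tz":76,"gripper":1},{"wx":0,"wy":0,"wz":0,"tx":1,"ty":1.5,"tz":110,"gripper":0.5},{"wx":0,"wy":0,"wz":0,"tx":1,"ty":1.5,"tz":120,"gripper":0.3},{"wx":0,"wy":0,"wz":0,"tx":1,"ty":1.5,"tz":122,"gripper":0.2}]' 15
python3 -m creep '[{"wx":0,"wy":0,"wz":0,"tx":0,"ty":0,"tz":0,"gripper":0.2},{"wx":0,"wy":0,"wz":0,"tx":0,"ty":0,"tz":0,"gripper":0.2},{"wx":0,"wy":0,"wz":0,"tx":0,"ty":0,"tz":0,"gripper":0.2}]' 15
```

```text
time_s: 10.15
tool_pos: [0.4093, 0.3169, 0.0294]
tool_rot: [-179.8, 0.3, 89.8]
force: [0.7, -0.6, 0.6]
grip_width: 0.0743
grasp_force: 0.0
time_s: 10.4
tool_pos: [0.4121, 0.321, 0.0344]
tool_rot: [179.8, -0.2, 89.9]
force: [-0.2, -0.1, 0.1]
grip_width: 0.0564
grasp_force: 0.0
```

Correct sideways (-1.7, -2.4) and go down to z 0.012.

```bash
python3 -m creep '[{"wx":0,"wy":0,"wz":0,"tx":-2.4,"ty":-1.7,"tz":6,"gripper":0.2},{"wx":0,"wy":0,"wz":0,"tx":-2.4,"ty":-1.7,"tz":14,"gripper":0.2},{"wx":0,"wy":0,"wz":0,"tx":-2.4,"ty":-1.7,"tz":21,"gripper":0.2},{"wx":0,"wy":0,"wz":0,"tx":-2.4,"ty":-1.7,"tz":21,"gripper":0.2},{"wx":0,"wy":0,"wz":0,"tx":-2.4,"ty":-1.7,"tz":21,"gripper":0.2}]' 15
python3 -m creep '[{"wx":0,"wy":0,"wz":0,"tx":0,"ty":0,"tz":0,"gripper":0.2},{"wx":0,"wy":0,"wz":0,"tx":0,"ty":0,"tz":0,"gripper":0.2},{"wx":0,"wy":0,"wz":0,"tx":0,"ty":0,"tz":0,"gripper":0.2}]' 15
```

```text
time_s: 10.82
tool_pos: [0.4081, 0.317, 0.0104]
tool_rot: [-179.9, 0.1, 90.0]
force: [0.9, -0.2, 0.6]
grip_width: 0.0522
grasp_force: 0.0
time_s: 11.07
tool_pos: [0.4089, 0.3177, 0.0114]
tool_rot: [180.0, -0.0, 90.0]
force: [0.2, -0.4, -0.3]
grip_width: 0.0525
grasp_force: 0.0
```

```bash
python3 -m creep '[{"wx":0,"wy":0,"wz":0,"tx":0.9,"ty":1.5,"tz":-0.5,"gripper":0.2},{"wx":0,"wy":0,"wz":0,"tx":0.9,"ty":1.5,"tz":-0.5,"gripper":0.2},{"wx":0,"wy":0,"wz":0,"tx":0.9,"ty":1.5,"tz":-0.5,"gripper":-1},{"wx":0,"wy":0,"wz":0,"tx":0.9,"ty":1.5,"tz":-0.5,"gripper":-1},{"wx":0,"wy":0,"wz":0,"tx":0.9,"ty":1.5,"tz":-0.5,"gripper":-1}]' 25
python3 -m creep '[{"wx":0,"wy":0,"wz":0,"tx":0,"ty":0,"tz":0,"gripper":-1},{"wx":0,"wy":0,"wz":0,"tx":0,"ty":0,"tz":0,"gripper":-1},{"wx":0,"wy":0,"wz":0,"tx":0,"ty":0,"tz":0,"gripper":-1},{"wx":0,"wy":0,"wz":0,"tx":0,"ty":0,"tz":0,"gripper":-1}]' 25
```

```text
time_s: 11.48
tool_pos: [0.4102, 0.3184, 0.0117]
tool_rot: [180.0, -0.0, 90.0]
force: [-0.4, 0.6, 0.0]
grip_width: 0.0395
grasp_force: 0.0
time_s: 11.82
tool_pos: [0.4102, 0.3184, 0.0117]
tool_rot: [180.0, -0.0, 90.0]
force: [0.2, -0.0, 0.4]
grip_width: 0.0292
grasp_force: 25.0
```

```bash
python3 -m creep '[{"wx":0,"wy":0,"wz":0,"tx":0,"ty":0,"tz":-35,"gripper":-1},{"wx":0,"wy":0,"wz":0,"tx":0,"ty":0,"tz":-73,"gripper":-1},{"wx":0,"wy":0,"wz":0,"tx":-15,"ty":10,"tz":-105,"gripper":-1},{"wx":0,"wy":0,"wz":0,"tx":-45,"ty":29,"tz":-115,"gripper":-1},{"wx":0,"wy":0,"wz":0,"tx":-75,"ty":48,"tz":-120,"gripper":-1}]' 25
python3 -m creep '[{"wx":0,"wy":0,"wz":0,"tx":-30,"ty":19,"tz":0,"gripper":-1},{"wx":0,"wy":0,"wz":0,"tx":-60,"ty":38,"tz":0,"gripper":-1},{"wx":0,"wy":0,"wz":0,"tx":-90,"ty":57,"tz":0,"gripper":-1},{"wx":0,"wy":0,"wz":0,"tx":-120,"ty":77,"tz":0,"gripper":-1},{"wx":0,"wy":0,"wz":0,"tx":-150,"ty":97,"tz":0,"gripper":-1}]' 25
python3 -m creep '[{"wx":0,"wy":0,"wz":0,"tx":-30,"ty":19,"tz":0,"gripper":-1},{"wx":0,"wy":0,"wz":0,"tx":-55,"ty":35,"tz":0,"gripper":-1},{"wx":0,"wy":0,"wz":0,"tx":-63,"ty":40,"tz":0,"gripper":-1},{"wx":0,"wy":0,"wz":0,"tx":-63,"ty":40,"tz":0,"gripper":-1},{"wx":0,"wy":0,"wz":0,"tx":-63,"ty":40,"tz":0,"gripper":-1}]' 25
python3 -m creep '[{"wx":0,"wy":0,"wz":0,"tx":0,"ty":0,"tz":0,"gripper":-1},{"wx":0,"wy":0,"wz":0,"tx":0,"ty":0,"tz":0,"gripper":-1}]' 25
```

```text
time_s: 12.23
tool_pos: [0.4593, 0.2446, 0.1345]
tool_rot: [179.8, -0.2, 90.2]
force: [2.2, -1.2, -3.3]
grip_width: 0.0292
grasp_force: 25.0
time_s: 12.65
tool_pos: [0.555, 0.0917, 0.1311]
tool_rot: [-179.9, -0.0, 90.0]
force: [0.9, 0.4, -2.0]
grip_width: 0.0293
grasp_force: 25.0
time_s: 13.07
tool_pos: [0.5942, 0.0304, 0.1308]
tool_rot: [-179.9, -0.0, 89.9]
force: [-0.3, 1.9, -2.5]
grip_width: 0.0289
grasp_force: 25.0
time_s: 13.23
tool_pos: [0.5941, 0.0326, 0.1313]
tool_rot: [-179.9, -0.1, 90.1]
force: [0.2, 0.3, -2.6]
grip_width: 0.0291
grasp_force: 25.0
```

```bash
python3 -m creep '[{"wx":0,"wy":0,"wz":0,"tx":-3,"ty":1.6,"tz":10,"gripper":-1},{"wx":0,"wy":0,"wz":0,"tx":-3,"ty":1.6,"tz":20,"gripper":-1},{"wx":0,"wy":0,"wz":0,"tx":-3,"ty":1.6,"tz":28,"gripper":-1},{"wx":0,"wy":0,"wz":0,"tx":-3,"ty":1.6,"tz":28,"gripper":-1},{"wx":0,"wy":0,"wz":0,"tx":-3,"ty":1.6,"tz":28,"gripper":-1}]' 25
python3 -m creep '[{"wx":0,"wy":0,"wz":0,"tx":0,"ty":0,"tz":0,"gripper":-1},{"wx":0,"wy":0,"wz":0,"tx":0,"ty":0,"tz":0,"gripper":-1},{"wx":0,"wy":0,"wz":0,"tx":0,"ty":0,"tz":0,"gripper":-1}]' 25
```

```text
time_s: 13.65
tool_pos: [0.5956, 0.0274, 0.1024]
tool_rot: [-179.9, 0.0, 90.0]
force: [1.0, -0.1, -2.1]
grip_width: 0.0293
grasp_force: 25.0
time_s: 13.9
tool_pos: [0.597, 0.0272, 0.1042]
tool_rot: [179.9, -0.0, 90.0]
force: [0.5, -0.7, -2.9]
grip_width: 0.0291
grasp_force: 25.0
```

```bash
python3 -m creep '[{"wx":0,"wy":0,"wz":0,"tx":2.4,"ty":-1.3,"tz":2,"gripper":-1},{"wx":0,"wy":0,"wz":0,"tx":2.4,"ty":-1.3,"tz":5,"gripper":-1},{"wx":0,"wy":0,"wz":0,"tx":2.4,"ty":-1.3,"tz":7,"gripper":-1},{"wx":0,"wy":0,"wz":0,"tx":2.4,"ty":-1.3,"tz":7,"gripper":-1},{"wx":0,"wy":0,"wz":0,"tx":2.4,"ty":-1.3,"tz":7,"gripper":-1}]' 25
python3 -m creep '[{"wx":0,"wy":0,"wz":0,"tx":0,"ty":0,"tz":0,"gripper":-1},{"wx":0,"wy":0,"wz":0,"tx":0,"ty":0,"tz":0,"gripper":-1},{"wx":0,"wy":0,"wz":0,"tx":0,"ty":0,"tz":0,"gripper":-1}]' 25
```

```text
time_s: 14.32
tool_pos: [0.5951, 0.0296, 0.0964]
tool_rot: [-180.0, 0.0, 90.0]
force: [-0.5, -0.4, -1.8]
grip_width: 0.0293
grasp_force: 25.0
time_s: 14.57
tool_pos: [0.5954, 0.0296, 0.0968]
tool_rot: [180.0, -0.0, 90.0]
force: [-0.0, 0.8, -3.4]
grip_width: 0.0296
grasp_force: 25.0
```

Aligned (0.3 mm off); lower gently.

```bash
python3 -m creep '[{"wx":0,"wy":0,"wz":0,"tx":0,"ty":0.3,"tz":1,"gripper":-1},{"wx":0,"wy":0,"wz":0,"tx":0,"ty":0.3,"tz":2,"gripper":-1},{"wx":0,"wy":0,"wz":0,"tx":0,"ty":0.3,"tz":3,"gripper":-1},{"wx":0,"wy":0,"wz":0,"tx":0,"ty":0.3,"tz":4,"gripper":-1},{"wx":0,"wy":0,"wz":0,"tx":0,"ty":0.3,"tz":4,"gripper":-1}]' 25
python3 -m creep '[{"wx":0,"wy":0,"wz":0,"tx":0,"ty":0,"tz":0.8,"gripper":-1},{"wx":0,"wy":0,"wz":0,"tx":0,"ty":0,"tz":1.6,"gripper":-1},{"wx":0,"wy":0,"wz":0,"tx":0,"ty":0,"tz":2.4,"gripper":-1},{"wx":0,"wy":0,"wz":0,"tx":0,"ty":0,"tz":3,"gripper":-1},{"wx":0,"wy":0,"wz":0,"tx":0,"ty":0,"tz":3,"gripper":-1}]' 25
```

```text
time_s: 14.98
tool_pos: [0.5954, 0.0296, 0.0924]
tool_rot: [-180.0, 0.0, 90.0]
force: [1.0, 0.8, -3.3]
grip_width: 0.0293
grasp_force: 25.0
time_s: 15.4
tool_pos: [0.5955, 0.0297, 0.0895]
tool_rot: [-180.0, -0.0, 90.0]
force: [0.1, 0.3, -2.5]
grip_width: 0.0293
grasp_force: 25.0
```

```bash
python3 -m creep '[{"wx":0,"wy":0,"wz":0,"tx":0,"ty":0,"tz":0.5,"gripper":-1},{"wx":0,"wy":0,"wz":0,"tx":0,"ty":0,"tz":1,"gripper":-1},{"wx":0,"wy":0,"wz":0,"tx":0,"ty":0,"tz":1.5,"gripper":-1},{"wx":0,"wy":0,"wz":0,"tx":0,"ty":0,"tz":1.5,"gripper":-1}]' 25
```

```text
time_s: 15.73
tool_pos: [0.5957, 0.0297, 0.0887]
tool_rot: [180.0, -0.0, 90.0]
force: [-1.5, 0.1, 1.5]
grip_width: 0.0294
grasp_force: 25.0
```

Contact at exactly the expected height: home. Release and lift.

```bash
python3 -m creep '[{"wx":0,"wy":0,"wz":0,"tx":0,"ty":0,"tz":-0.3,"gripper":-0.5},{"wx":0,"wy":0,"wz":0,"tx":0,"ty":0,"tz":-0.3,"gripper":0},{"wx":0,"wy":0,"wz":0,"tx":0,"ty":0,"tz":-0.3,"gripper":1},{"wx":0,"wy":0,"wz":0,"tx":0,"ty":0,"tz":-0.3,"gripper":1},{"wx":0,"wy":0,"wz":0,"tx":0,"ty":0,"tz":-0.3,"gripper":1}]' 15
python3 -m creep '[{"wx":0,"wy":0,"wz":0,"tx":0,"ty":0,"tz":-20,"gripper":1},{"wx":0,"wy":0,"wz":0,"tx":0,"ty":0,"tz":-50,"gripper":1},{"wx":0,"wy":0,"wz":0,"tx":0,"ty":0,"tz":-85,"gripper":1},{"wx":0,"wy":0,"wz":0,"tx":0,"ty":0,"tz":-85,"gripper":1},{"wx":0,"wy":0,"wz":0,"tx":0,"ty":0,"tz":-85,"gripper":1}]' 15
python3 - <<'E'
from h import *
st(); o,p,X=cloud('wrist'); cv2.imwrite('pics/w5.png',p[:,:,::-1])
circ(X,(.5956,.0298),.107,.015,.003)
circ(X,(.5956,.0298),.085,.0238,.0015)
E
```

```text
time_s: 16.15
tool_pos: [0.5959, 0.0296, 0.0886]
tool_rot: [180.0, -0.0, 90.0]
force: [-0.2, 0.3, -0.5]
grip_width: 0.0488
grasp_force: 0.0
time_s: 16.57
tool_pos: [0.5974, 0.0297, 0.1761]
tool_rot: [179.7, -0.1, 90.0]
force: [0.3, -1.1, -0.8]
grip_width: 0.0807
grasp_force: 0.0
16.57 [0.5974 0.0297 0.1761] [ 1.7969e+02 -7.0000e-02  8.9950e+01] w 0.0807 gf 0.0 F [ 0.3 -1.1 -0.8]
lsq [0.5957 0.0299] R 0.0149 mec [0.5955 0.0297] 0.0153 zmed 0.1075 n 973
lsq [0.5956 0.0297] R 0.0238 mec [0.5951 0.0295] 0.0246 zmed 0.0854 n 900
```

View pics/w5.png

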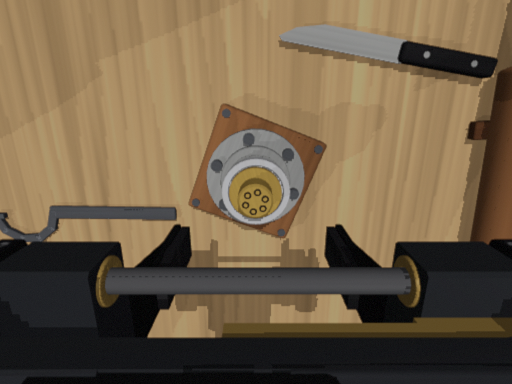

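Die stands nose up at px (257,195), seated in the spacer, top at 0.1075. Now the nut.

```bash
python3 -m creep '[{"wx":0,"wy":0,"wz":0,"tx":-36,"ty":-4,"tz":0,"gripper":1},{"wx":0,"wy":0,"wz":0,"tx":-72,"ty":-8,"tz":0,"gripper":1},{"wx":0,"wy":0,"wz":0,"tx":-108,"ty":-12,"tz":0,"gripper":1},{"wx":0,"wy":0,"wz":0,"tx":-144,"ty":-16,"tz":0,"gripper":1},{"wx":0,"wy":0,"wz":0,"tx":-180,"ty":-20,"tz":0,"gripper":1}]' 15
python3 -m creep '[{"wx":0,"wy":0,"wz":0,"tx":-36,"ty":-4,"tz":0,"gripper":1},{"wx":0,"wy":0,"wz":0,"tx":-72,"ty":-8,"tz":0,"gripper":1},{"wx":0,"wy":0,"wz":0,"tx":-108,"ty":-12,"tz":5,"gripper":1},{"wx":0,"wy":0,"wz":0,"tx":-135,"ty":-15,"tz":10,"gripper":1},{"wx":0,"wy":0,"wz":0,"tx":-146,"ty":-16,"tz":15,"gripper":1}]' 15
python3 -m creep '[{"wx":0,"wy":0,"wz":0,"tx":0,"ty":0,"tz":0,"gripper":1},{"wx":0,"wy":0,"wz":0,"tx":0,"ty":0,"tz":0,"gripper":1},{"wx":0,"wy":0,"wz":0,"tx":0,"ty":0,"tz":0,"gripper":1}]' 15
python3 - <<'E'
from h import *
st(); o,p,X=cloud('wrist'); cv2.imwrite('pics/w6.png',p[:,:,::-1])
circ(X,(.562,-.296),.041,.027)
circ(X,(.562,-.296),.027,.037)
E
```

```text
time_s: 17.03
tool_pos: [0.574, -0.1516, 0.1717]
tool_rot: [-179.9, -0.0, 90.0]
force: [0.4, -0.7, -0.0]
grip_width: 0.087
grasp_force: 0.0
time_s: 17.45
tool_pos: [0.5561, -0.3018, 0.1567]
tool_rot: [-179.8, 0.1, 89.6]
force: [0.1, -1.3, -0.1]
grip_width: 0.0869
grasp_force: 0.0
time_s: 17.7
tool_pos: [0.5601, -0.2935, 0.1577]
tool_rot: [-180.0, -0.1, 90.1]
force: [-0.2, 0.3, -0.2]
grip_width: 0.0868
grasp_force: 0.0
17.7 [ 0.5601 -0.2935  0.1577] [-1.7996e+02 -1.2000e-01  9.0120e+01] w 0.0868 gf 0.0 F [-0.2  0.3 -0.2]
lsq [ 0.5619 -0.2972] R 0.0268 mec [ 0.5618 -0.2973] 0.0273 zmed 0.0414 n 1399
lsq [ 0.5619 -0.2973] R 0.0369 mec [ 0.5619 -0.2973] 0.0372 zmed 0.0275 n 1540
```

View pics/w6.png

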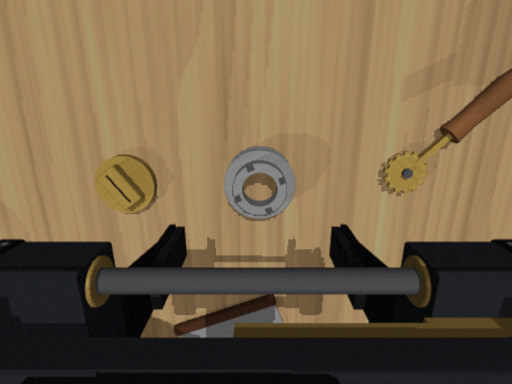

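Nut at px (259,183) collar up, sheet die at (127,183), wheel at (404,173); fingers come down clear of both.

```bash
python3 -m creep '[{"wx":0,"wy":0,"wz":0,"tx":-4,"ty":1.6,"tz":35,"gripper":1},{"wx":0,"wy":0,"wz":0,"tx":-4,"ty":1.6,"tz":70,"gripper":1},{"wx":0,"wy":0,"wz":0,"tx":-4,"ty":1.6,"tz":95,"gripper":1},{"wx":0,"wy":0,"wz":0,"tx":-4,"ty":1.6,"tz":95,"gripper":1},{"wx":0,"wy":0,"wz":0,"tx":-4,"ty":1.6,"tz":95,"gripper":1}]' 15
python3 -m creep '[{"wx":0,"wy":0,"wz":0,"tx":0,"ty":0,"tz":0,"gripper":1},{"wx":0,"wy":0,"wz":0,"tx":0,"ty":0,"tz":0,"gripper":1},{"wx":0,"wy":0,"wz":0,"tx":0,"ty":0,"tz":0,"gripper":1}]' 15
```

```text
time_s: 18.17
tool_pos: [0.5609, -0.298, 0.0628]
tool_rot: [-179.9, -0.1, 90.1]
force: [-0.5, -0.8, 0.2]
grip_width: 0.0868
grasp_force: 0.0
time_s: 18.42
tool_pos: [0.5624, -0.3007, 0.0658]
tool_rot: [179.8, 0.1, 90.0]
force: [-1.3, 0.7, -0.6]
grip_width: 0.0871
grasp_force: 0.0
```

```bash
python3 -m creep '[{"wx":0,"wy":0,"wz":0,"tx":3.4,"ty":-0.8,"tz":15,"gripper":1},{"wx":0,"wy":0,"wz":0,"tx":3.4,"ty":-0.8,"tz":30,"gripper":1},{"wx":0,"wy":0,"wz":0,"tx":3.4,"ty":-0.8,"tz":45,"gripper":1},{"wx":0,"wy":0,"wz":0,"tx":3.4,"ty":-0.8,"tz":52,"gripper":1},{"wx":0,"wy":0,"wz":0,"tx":3.4,"ty":-0.8,"tz":52,"gripper":1}]' 15
python3 -m creep '[{"wx":0,"wy":0,"wz":0,"tx":0,"ty":0,"tz":0,"gripper":1},{"wx":0,"wy":0,"wz":0,"tx":0,"ty":0,"tz":0,"gripper":1},{"wx":0,"wy":0,"wz":0,"tx":0,"ty":0,"tz":0,"gripper":1}]' 15
```

```text
time_s: 18.83
tool_pos: [0.5595, -0.2965, 0.0107]
tool_rot: [-179.9, -0.0, 90.0]
force: [-1.7, -0.2, -0.2]
grip_width: 0.0875
grasp_force: 0.0
time_s: 19.08
tool_pos: [0.561, -0.2974, 0.0128]
tool_rot: [179.9, 0.0, 90.0]
force: [0.1, -0.3, 0.1]
grip_width: 0.0869
grasp_force: 0.0
```

```bash
python3 -m creep '[{"wx":0,"wy":0,"wz":0,"tx":0,"ty":0.7,"tz":4,"gripper":1},{"wx":0,"wy":0,"wz":0,"tx":0,"ty":0.7,"tz":7,"gripper":1},{"wx":0,"wy":0,"wz":0,"tx":0,"ty":0.7,"tz":7,"gripper":1},{"wx":0,"wy":0,"wz":0,"tx":0,"ty":0.7,"tz":7,"gripper":1},{"wx":0,"wy":0,"wz":0,"tx":0,"ty":0.7,"tz":7,"gripper":-1}]' 30
python3 -m creep '[{"wx":0,"wy":0,"wz":0,"tx":0,"ty":0,"tz":0,"gripper":-1},{"wx":0,"wy":0,"wz":0,"tx":0,"ty":0,"tz":0,"gripper":-1},{"wx":0,"wy":0,"wz":0,"tx":0,"ty":0,"tz":0,"gripper":-1},{"wx":0,"wy":0,"wz":0,"tx":0,"ty":0,"tz":0,"gripper":-1},{"wx":0,"wy":0,"wz":0,"tx":0,"ty":0,"tz":0,"gripper":-1}]' 30
```

```text
time_s: 19.5
tool_pos: [0.5608, -0.297, 0.0044]
tool_rot: [-180.0, -0.0, 90.0]
force: [-0.7, 0.1, 0.8]
grip_width: 0.0847
grasp_force: 0.0
time_s: 19.92
tool_pos: [0.5611, -0.297, 0.0046]
tool_rot: [180.0, 0.0, 90.0]
force: [1.1, -0.6, -0.3]
grip_width: 0.072
grasp_force: 30.0
```

```bash
python3 -m creep '[{"wx":0,"wy":0,"wz":0,"tx":0,"ty":0,"tz":-35,"gripper":-1},{"wx":0,"wy":0,"wz":0,"tx":0,"ty":0,"tz":-73,"gripper":-1},{"wx":0,"wy":0,"wz":0,"tx":15,"ty":2,"tz":-108,"gripper":-1},{"wx":0,"wy":0,"wz":0,"tx":40,"ty":4,"tz":-135,"gripper":-1},{"wx":0,"wy":0,"wz":0,"tx":70,"ty":7,"tz":-155,"gripper":-1}]' 30
python3 -m creep '[{"wx":0,"wy":0,"wz":0,"tx":35,"ty":4,"tz":0,"gripper":-1},{"wx":0,"wy":0,"wz":0,"tx":70,"ty":8,"tz":0,"gripper":-1},{"wx":0,"wy":0,"wz":0,"tx":105,"ty":11,"tz":0,"gripper":-1},{"wx":0,"wy":0,"wz":0,"tx":140,"ty":15,"tz":0,"gripper":-1},{"wx":0,"wy":0,"wz":0,"tx":175,"ty":19,"tz":0,"gripper":-1}]' 30
python3 -m creep '[{"wx":0,"wy":0,"wz":0,"tx":35,"ty":4,"tz":0,"gripper":-1},{"wx":0,"wy":0,"wz":0,"tx":65,"ty":7,"tz":0,"gripper":-1},{"wx":0,"wy":0,"wz":0,"tx":82,"ty":8.6,"tz":0,"gripper":-1},{"wx":0,"wy":0,"wz":0,"tx":82,"ty":8.6,"tz":0,"gripper":-1},{"wx":0,"wy":0,"wz":0,"tx":82,"ty":8.6,"tz":0,"gripper":-1}]' 30
python3 -m creep '[{"wx":0,"wy":0,"wz":0,"tx":0,"ty":0,"tz":0,"gripper":-1},{"wx":0,"wy":0,"wz":0,"tx":0,"ty":0,"tz":0,"gripper":-1}]' 30
```

```text
time_s: 20.33
tool_pos: [0.5674, -0.2292, 0.1621]
tool_rot: [179.9, 0.1, 89.7]
force: [0.5, 0.2, -3.1]
grip_width: 0.0721
grasp_force: 30.0
time_s: 20.75
tool_pos: [0.5861, -0.0503, 0.1589]
tool_rot: [-179.9, -0.0, 89.9]
force: [0.9, -0.2, -3.0]
grip_width: 0.0722
grasp_force: 30.0
time_s: 21.17
tool_pos: [0.5949, 0.0315, 0.1586]
tool_rot: [-179.9, 0.0, 90.1]
force: [-0.1, -1.2, -3.8]
grip_width: 0.0722
grasp_force: 30.0
time_s: 21.33
tool_pos: [0.5953, 0.0279, 0.1592]
tool_rot: [-180.0, 0.1, 89.8]
force: [0.1, -0.5, -1.6]
grip_width: 0.072
grasp_force: 30.0
```

```bash
python3 -m creep '[{"wx":0,"wy":0,"wz":0,"tx":2.2,"ty":0.4,"tz":12,"gripper":-1},{"wx":0,"wy":0,"wz":0,"tx":2.2,"ty":0.4,"tz":25,"gripper":-1},{"wx":0,"wy":0,"wz":0,"tx":2.2,"ty":0.4,"tz":36,"gripper":-1},{"wx":0,"wy":0,"wz":0,"tx":2.2,"ty":0.4,"tz":36,"gripper":-1},{"wx":0,"wy":0,"wz":0,"tx":2.2,"ty":0.4,"tz":36,"gripper":-1}]' 30
python3 -m creep '[{"wx":0,"wy":0,"wz":0,"tx":0,"ty":0,"tz":0,"gripper":-1},{"wx":0,"wy":0,"wz":0,"tx":0,"ty":0,"tz":0,"gripper":-1},{"wx":0,"wy":0,"wz":0,"tx":0,"ty":0,"tz":0,"gripper":-1}]' 30
```

```text
time_s: 21.75
tool_pos: [0.5949, 0.0319, 0.1218]
tool_rot: [-179.8, 0.0, 89.9]
force: [-0.4, -0.3, -3.0]
grip_width: 0.0721
grasp_force: 30.0
time_s: 22.0
tool_pos: [0.5966, 0.0322, 0.1242]
tool_rot: [179.9, -0.0, 90.0]
force: [0.3, -0.3, -2.8]
grip_width: 0.0725
grasp_force: 30.0
```

```bash
python3 -m creep '[{"wx":0,"wy":0,"wz":0,"tx":-2.1,"ty":-0.9,"tz":6,"gripper":-1},{"wx":0,"wy":0,"wz":0,"tx":-2.1,"ty":-0.9,"tz":13,"gripper":-1},{"wx":0,"wy":0,"wz":0,"tx":-2.1,"ty":-0.9,"tz":20,"gripper":-1},{"wx":0,"wy":0,"wz":0,"tx":-2.1,"ty":-0.9,"tz":25,"gripper":-1},{"wx":0,"wy":0,"wz":0,"tx":-2.1,"ty":-0.9,"tz":25,"gripper":-1}]' 30
python3 -m creep '[{"wx":0,"wy":0,"wz":0,"tx":0,"ty":0,"tz":0,"gripper":-1},{"wx":0,"wy":0,"wz":0,"tx":0,"ty":0,"tz":0,"gripper":-1},{"wx":0,"wy":0,"wz":0,"tx":0,"ty":0,"tz":0,"gripper":-1}]' 30
```

```text
time_s: 22.42
tool_pos: [0.5938, 0.0301, 0.0965]
tool_rot: [-179.8, 0.0, 90.0]
force: [-0.4, -0.0, -2.7]
grip_width: 0.0727
grasp_force: 30.0
time_s: 22.67
tool_pos: [0.5955, 0.0302, 0.0989]
tool_rot: [180.0, -0.0, 90.0]
force: [-0.6, -0.5, -2.0]
grip_width: 0.0726
grasp_force: 30.0
```

Aligned; lower slowly in small steps.

```bash
python3 -m creep '[{"wx":0,"wy":0,"wz":0,"tx":0,"ty":0.2,"tz":2,"gripper":-1},{"wx":0,"wy":0,"wz":0,"tx":0,"ty":0.2,"tz":4,"gripper":-1},{"wx":0,"wy":0,"wz":0,"tx":0,"ty":0.2,"tz":6,"gripper":-1},{"wx":0,"wy":0,"wz":0,"tx":0,"ty":0.2,"tz":8,"gripper":-1},{"wx":0,"wy":0,"wz":0,"tx":0,"ty":0.2,"tz":10,"gripper":-1}]' 30
python3 -m creep '[{"wx":0,"wy":0,"wz":0,"tx":0,"ty":0,"tz":0,"gripper":-1},{"wx":0,"wy":0,"wz":0,"tx":0,"ty":0,"tz":0,"gripper":-1},{"wx":0,"wy":0,"wz":0,"tx":0,"ty":0,"tz":0,"gripper":-1}]' 30
```

```text
time_s: 23.08
tool_pos: [0.5953, 0.0302, 0.0882]
tool_rot: [-180.0, -0.0, 90.0]
force: [0.3, 0.6, -2.1]
grip_width: 0.0723
grasp_force: 30.0
time_s: 23.33
tool_pos: [0.5954, 0.0301, 0.0885]
tool_rot: [180.0, 0.0, 90.0]
force: [-0.3, 1.2, -2.8]
grip_width: 0.072
grasp_force: 30.0
```

```bash
python3 -m creep '[{"wx":0,"wy":0,"wz":0,"tx":0,"ty":0.3,"tz":1.2,"gripper":-1},{"wx":0,"wy":0,"wz":0,"tx":0,"ty":0.3,"tz":2.4,"gripper":-1},{"wx":0,"wy":0,"wz":0,"tx":0,"ty":0.3,"tz":3.6,"gripper":-1},{"wx":0,"wy":0,"wz":0,"tx":0,"ty":0.3,"tz":4.8,"gripper":-1},{"wx":0,"wy":0,"wz":0,"tx":0,"ty":0.3,"tz":6,"gripper":-1}]' 30
```

```text
time_s: 23.75
tool_pos: [0.5956, 0.0302, 0.0823]
tool_rot: [-180.0, -0.0, 90.0]
force: [-0.6, 0.6, -3.3]
grip_width: 0.0724
grasp_force: 30.0
```

Skirt is past the spacer's flange. Continue to z ≈ 0.0705.

```bash
python3 -m creep '[{"wx":0,"wy":0,"wz":0,"tx":0,"ty":0,"tz":1.5,"gripper":-1},{"wx":0,"wy":0,"wz":0,"tx":0,"ty":0,"tz":3,"gripper":-1},{"wx":0,"wy":0,"wz":0,"tx":0,"ty":0,"tz":4.5,"gripper":-1},{"wx":0,"wy":0,"wz":0,"tx":0,"ty":0,"tz":6,"gripper":-1},{"wx":0,"wy":0,"wz":0,"tx":0,"ty":0,"tz":7.5,"gripper":-1}]' 30
python3 -m creep '[{"wx":0,"wy":0,"wz":0,"tx":0,"ty":0,"tz":1,"gripper":-1},{"wx":0,"wy":0,"wz":0,"tx":0,"ty":0,"tz":2,"gripper":-1},{"wx":0,"wy":0,"wz":0,"tx":0,"ty":0,"tz":3,"gripper":-1},{"wx":0,"wy":0,"wz":0,"tx":0,"ty":0,"tz":4,"gripper":-1},{"wx":0,"wy":0,"wz":0,"tx":0,"ty":0,"tz":4,"gripper":-1}]' 30
```

```text
time_s: 24.17
tool_pos: [0.5956, 0.0302, 0.0748]
tool_rot: [-180.0, -0.0, 90.0]
force: [-0.2, 0.6, -3.4]
grip_width: 0.0723
grasp_force: 30.0
time_s: 24.58
tool_pos: [0.5955, 0.0302, 0.0707]
tool_rot: [-180.0, -0.0, 90.0]
force: [0.0, -0.8, -4.1]
grip_width: 0.0723
grasp_force: 30.0
```

```bash
python3 -m creep '[{"wx":0,"wy":0,"wz":0,"tx":0,"ty":0,"tz":0.6,"gripper":-1},{"wx":0,"wy":0,"wz":0,"tx":0,"ty":0,"tz":1.2,"gripper":-1},{"wx":0,"wy":0,"wz":0,"tx":0,"ty":0,"tz":1.8,"gripper":-1},{"wx":0,"wy":0,"wz":0,"tx":0,"ty":0,"tz":2.3,"gripper":-1},{"wx":0,"wy":0,"wz":0,"tx":0,"ty":0,"tz":2.3,"gripper":-1}]' 30
```

```text
time_s: 25.0
tool_pos: [0.5956, 0.0301, 0.0686]
tool_rot: [-180.0, -0.0, 90.0]
force: [0.1, 0.7, -3.3]
grip_width: 0.072
grasp_force: 30.0
```

```bash
python3 -m creep '[{"wx":0,"wy":0,"wz":0,"tx":0,"ty":0,"tz":0.4,"gripper":-1},{"wx":0,"wy":0,"wz":0,"tx":0,"ty":0,"tz":0.8,"gripper":-1},{"wx":0,"wy":0,"wz":0,"tx":0,"ty":0,"tz":1.2,"gripper":-1},{"wx":0,"wy":0,"wz":0,"tx":0,"ty":0,"tz":1.2,"gripper":-1}]' 30
```

```text
time_s: 25.33
tool_pos: [0.5957, 0.0302, 0.0684]
tool_rot: [180.0, -0.0, 90.0]
force: [-3.8, -0.2, 5.2]
grip_width: 0.0722
grasp_force: 30.0
```

Contact at the expected home height; release and lift straight up.

```bash
python3 -m creep '[{"wx":0,"wy":0,"wz":0,"tx":0,"ty":0,"tz":-0.8,"gripper":-1},{"wx":0,"wy":0,"wz":0,"tx":0,"ty":0,"tz":-0.8,"gripper":1},{"wx":0,"wy":0,"wz":0,"tx":0,"ty":0,"tz":-0.8,"gripper":1},{"wx":0,"wy":0,"wz":0,"tx":0,"ty":0,"tz":-0.8,"gripper":1},{"wx":0,"wy":0,"wz":0,"tx":0,"ty":0,"tz":-0.8,"gripper":1}]' 15
python3 -m creep '[{"wx":0,"wy":0,"wz":0,"tx":0,"ty":0,"tz":-0.5,"gripper":1},{"wx":0,"wy":0,"wz":0,"tx":0,"ty":0,"tz":-15,"gripper":1},{"wx":0,"wy":0,"wz":0,"tx":0,"ty":0,"tz":-40,"gripper":1},{"wx":0,"wy":0,"wz":0,"tx":0,"ty":0,"tz":-75,"gripper":1},{"wx":0,"wy":0,"wz":0,"tx":0,"ty":0,"tz":-110,"gripper":1}]' 15
python3 -m creep '[{"wx":0,"wy":0,"wz":0,"tx":0,"ty":0,"tz":0,"gripper":1},{"wx":0,"wy":0,"wz":0,"tx":0,"ty":0,"tz":0,"gripper":1},{"wx":0,"wy":0,"wz":0,"tx":0,"ty":0,"tz":0,"gripper":1}]' 15
python3 - <<'E'
from h import *
st(); o,p,X=cloud('wrist'); cv2.imwrite('pics/w7.png',p[:,:,::-1])
circ(X,(.5956,.0298),.106,.027,.004)
circ(X,(.5956,.0298),.091,.037,.003)
E
```

```text
time_s: 25.75
tool_pos: [0.5959, 0.0302, 0.0684]
tool_rot: [180.0, -0.0, 90.0]
force: [0.5, 0.1, -0.6]
grip_width: 0.0851
grasp_force: 0.0
time_s: 26.17
tool_pos: [0.5949, 0.03, 0.1787]
tool_rot: [-179.9, 0.0, 89.9]
force: [0.5, -0.0, 0.5]
grip_width: 0.0869
grasp_force: 0.0
time_s: 26.42
tool_pos: [0.5954, 0.0302, 0.1779]
tool_rot: [-180.0, -0.0, 90.0]
force: [-1.5, 0.3, -0.6]
grip_width: 0.0869
grasp_force: 0.0
26.42 [0.5954 0.0302 0.1779] [-1.7998e+02 -1.0000e-02  8.9960e+01] w 0.0869 gf 0.0 F [-1.5  0.3 -0.6]
lsq [0.5961 0.03  ] R 0.0269 mec [0.5963 0.0298] 0.0273 zmed 0.1058 n 2859
lsq [0.5961 0.0299] R 0.0368 mec [0.596  0.0298] 0.0372 zmed 0.0915 n 1993
```

View pics/w7.png

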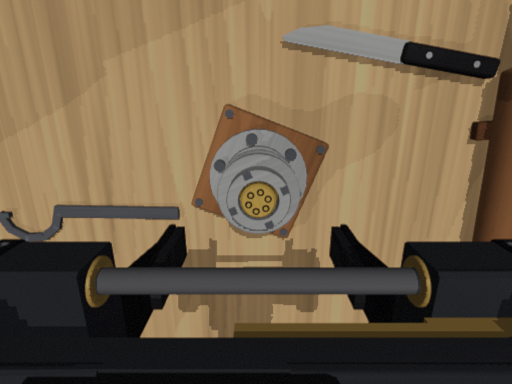

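The nut sits level and concentric at px (258,198), with its skirt top at 0.0915 (0.091 expected) and the nose showing through the collar. Everything else is untouched, so I hand in.

```bash
python3 -c "
from cell import env
print(env.sign_off())"
```

```text
the job is handed in; nothing more can be done
None
```

The spacer, ear-pasta die and ring nut are fitted in the die head in that order; the camera showed each level and within about 1 mm of its home position, no bystander was touched, and I handed the job in about 26.5 s into the 67 s limit (the verdict was not reported back).

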